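# Open a locked-out hotel safe with the override key and hold it turned

### The arm

A 6-joint arm with a two-finger parallel gripper is mounted at the origin on the work surface. World frame = base frame: x ahead of the robot, y to its left, z up, the work surface at z = 0. Lengths are in m, angles in rad, forces in N, time in s.
With the tool pointing down it reaches from about 0.425 to 0.95 m from the base axis. Payload 3.5 kg.
Tool frame: the origin (TCP) lies between the finger pads; the fingertips stand 25 mm ahead of it and the grasp point (between the pads) lies 6 mm ahead of it (ctrl.finger_overhang is the distance from the TCP to the fingertips, in m); x points along the fingers, y is the direction in which the jaws open and shut, and the axes are right-handed (so a half turn about x gives the same grasp; the last joint's range is limited). The gripper opens to 85 mm and grips with 20 to 120 N. Pads are 22 mm wide; open, the fingers measure 114 mm over their backs; the gripper's body (76 mm by 85 mm) begins 54 mm behind the grasp point. The pads swing forward as they close: fully open they stand 13 mm farther back than shut.
Start: joints at [-1.414, 0.286, 1.577, -0, 1.279, -0.15], TCP at [0.204, -0.643, 0.256] pointing down, gripper open.
Joint ranges: [-2.77, 2.77], [-0.9, 2.22], [0.21, 2.48], [-1.53, 4.67], [0.24, 2.81], [-2.84, 2.84]. Speed limits (rad/s): [2.79, 2.79, 3.14, 3.14, 3.14, 3.14].

### API

Orientations are given as a unit quaternion [x, y, z, w].
In Python, from plant import ctrl gives the robot as it stands.
- The arm moves only by the tool play_rows, never from a script. Its argument "targets" is a list of rows, each an object with "delta_pos": the shift along the world's x, y, z normalised to -1 to 1, where 1 is 1000 mm, a list of three; "delta_rot": the turn, a rotation vector about the world's x, y, z normalised to -1 to 1, where 1 is pi rad, a list of three; "claw": the finger opening in mm, from 0 to 85.4. In form: [{"delta_pos": [tx, ty, tz], "delta_rot": [wx, wy, wz], "claw": claw}, ...]. A call has 1 to 20 rows; each row is the pose to reach, as a shift and turn from the pose measured when the call began, turning the shorter way round; what a row does not reach only later rows make up. A row lasts 1/12 s, in which the tool goes at most 41.7 mm and 7.16 degrees, less where a joint would pass 70% of its speed; a pose out of reach is approached as far as the arm can. A call with a number of a shift or a turn outside -1 to 1 is refused whole. A call with a gripper value outside its range is refused whole. The fingers move at their own pace and stop on an object; "newtons" is the grip in N (left out, the last holds). Time passes only in rows, so rows that repeat a pose let the fingers close. It gives the time, the measured TCP pose, the force and the opening at its end, in the units of the state.
- ctrl.get_state(): the state, without advancing time (a new reading comes with each control period).
- ctrl.read_camera(name): name is "scene" or "top" or "wrist"; returns the picture (400x640x3 uint8, blue, green, red); there is no depth.
- ctrl.calibration(name): a dict with "fx", "fy", "cx", "cy" (pixels), "camera_from_world" (4x4, takes a point from world to camera coordinates). Camera axes: x right, y down, z forward; pixel columns grow to the right and rows downward; lengths in m; the calibration is good to about 2 mm. A picture is of the moment at which its call begins: read the wrist's pose just before it. calibration takes no time and is no camera call; for the wrist camera it gives the pose at the moment of the call.
- ctrl.sign_off(): hands the job in, once; it reports no verdict.
The state is a dict: "time": time; "qpos": joint angles; "dq": joint speeds; "joint_efforts": joint torques, N m; "eef_pos": TCP position; "tcp_rot": TCP orientation; "contact_force": force on the tool from outside, world axes, zero at the start; "wrist_torque": the same for the moment, N m; "opening": opening from 0.0 (shut) to 1.0 (fully open).
Only numpy, scipy, OpenCV 4.12 (cv2) and the standard library are available. Lean on these libraries where they do the work, as an engineer would, in place of code of your own. Each camera call takes 0.05 s, during which the arm holds its last target. There are 200 camera calls.

### The job

The guest is locked out of the safe on the desk: draw the override key (the one with the wide rectangular bow) out of the wooden key block, push it fully home into the lock on the safe's console, wiggling it where the wafers stick, then turn it a quarter turn clockwise to the stop so that the lid springs up. Finish while still gripping the key and holding it turned against the lock's return spring, with the lid up. Leave the other two keys in the block and the rest of the desk as it is.

Things in the scene. Friction and masses are not known exactly. Their poses are not given: they have to be found in the camera images.
- override_key: override key, plain steel, standing blade down in a slot of the block. Origin: centre of its shoulder (underside of the bow), which rests on the block; z up, y across the flat, x through the thickness. Bow: rectangular plate 34 mm wide (y), 8 thick (x), 36 high. Blade: 14 mm wide (y), 4 thick, down to z -37, the last 7 mm an arrow tip. 50 g. Fits the lock either way round (z turned by 180 degrees)
- key_block: wooden key block, 50 (x) by 180 (y) by 44 mm high, fixed; origin at the centre of its underside. Three slots in a row along y, 58 mm apart, the middle one at the centre, each 15.5 mm (y) by 5.5 mm (x), 40 deep. The keys stand in them with their flats along y; any key may be in any slot
- room_key: another steel key in the block, with a round bow 30 mm across, 8 mm thick, top 34 mm above its shoulder; origin and axes as the override key's; to be left in place
- fridge_key: another steel key in the block, with a narrow bow 16 mm wide, 8 mm thick, 36 mm high; origin and axes as the override key's; to be left in place
- safe: dark steel hotel safe, fixed, 300 mm deep (x), 360 wide (y), 140 high; origin at the centre of its underside, its front towards -x. Its top: a fixed flat console 90 mm deep along the front edge, with the lock at its -y end and a keypad 3 mm proud at its +y end, and behind it the hinged lid. Nothing stands up above the console
- lock_face (a point): centre of the top of the lock's square metal escutcheon (56 mm), on the lock's axis, 143 mm above the desk; axes as the safe's. In its 25 mm round hole, 3 mm down, is the brass plug with the keyway: a slot 15.5 mm long in y, 5.5 mm wide in x (lock unturned), open below. The key is fully home when its shoulder rests on the escutcheon, its origin at this point
- lock_wafers (a point): point in the keyway 20 mm below lock_face, amid three sprung sticky wafers 12, 20 and 28 mm below it, at the keyway's +y end. The key's tip pushes each aside with some 4 to 16 N of downward push, less if the key is wiggled a few degrees. Until the key is within about 4 mm of home they keep the plug from turning. Axes turn with the plug
- lock_plug (a joint): angle of the lock's plug, rad: 0 at rest, growing clockwise seen from above to a stop at 1.57. A spring turns it back when let go; about 0.1 N m holds it at the stop. The key has 0.1 to 0.15 rad of play in the keyway, so the hand turns that much further than the plug. The lid comes free at about 1.25 rad
- safe_lid (a joint): angle of the safe's lid, rad: 0 shut, to 0.14 ajar; hinged along the safe's far edge. Once the lock frees it, its spring lifts it to 0.14, its near edge 29 mm up, within about a second
- lid_edge (a point): middle of the lid's near edge, on its top face, 35 mm behind the lock along the safe's x and 100 mm in +y when shut
- tumbler: clear drinking glass, 78 mm across, 90 mm high; origin at the centre of its underside
- pipe: tobacco pipe lying on the desk, bowl 40 mm across and 42 mm high, stem reaching to 118 mm along its x; origin under the bowl
- remote: black remote control, 46 x 170 (along y) x 18 mm, lying flat; origin at the centre of its underside
- clock: white alarm clock, 45 x 100 (along y) x 75 mm; origin at the centre of its underside
- bottle: bottle, 64 mm across, 200 mm high; origin at the centre of its underside
Things that resemble listed ones, but are neither listed nor needed, are in the scene too. Leave any pink look-alike of the key_block alone.

How it is judged:
By the outcome, as a careful person would: the job done as asked, in the order asked, and still so for the second after the job is handed in, while the arm keeps its last pose, push and grip.
It also fails if it takes over 54 s, if anything falls off the work surface, if the arm or the gripper's body presses on something with over 40 N, if the wrist force passes 120 N, or if a joint passes its speed limit or range.

## Working session

There is one attempt and no reset: what is moved stays moved. The work goes in short steps, Python scripts to look and compute and a tool call to move; the robot and the scene stay as the last step left them, time stands still between calls to the robot, and variables do not carry over. Pictures are saved under pics/ and viewed, about 8 in all and at most 12, crops included, and the job is handed in when it is done.

Besides the shell and the picture viewer there is one more tool, called after ">>>" as a command line: name --argument value ..., lists and objects as JSON in quotes. play_rows: Moves the arm, as the interface text tells. Its arguments: {"type":"object","properties":{"targets":{"type":"array"},"newtons":{"type":"number"}},"required":["targets"]}

```bash
mkdir -p pics; ls; cat > h.py <<'E'
import numpy as np, cv2
from plant import ctrl
from scipy.spatial.transform import Rotation as R
def snap(n,f,crop=None,s=1):
    c=ctrl.calibration(n); im=np.array(ctrl.read_camera(n))
    np.savez('pics/'+f+'.npz',T=c['camera_from_world'],k=[c['fx'],c['fy'],c['cx'],c['cy']]); cv2.imwrite('pics/'+f+'_raw.png',im)
    crp(f,crop,s,f)
def crp(f,crop,s,out):
    im=cv2.imread('pics/'+f+'_raw.png')
    if crop: x0,y0,x1,y1=crop; im=im[y0:y1,x0:x1]
    cv2.imwrite('pics/'+out+'.png',cv2.resize(im,None,fx=s,fy=s,interpolation=cv2.INTER_CUBIC))
def ld(f):
    d=np.load('pics/'+f+'.npz'); return d['T'],d['k']
def ray(f,u,v):
    T,k=ld(f); d=T[:3,:3].T@np.array([(u-k[2])/k[0],(v-k[3])/k[1],1]); return -T[:3,:3].T@T[:3,3],d
def atz(f,u,v,z):
    o,d=ray(f,u,v); return o+d*(z-o[2])/d[2]
def proj(f,p):
    T,k=ld(f); q=T[:3,:3]@np.array(p)+T[:3,3]; return k[0]*q[0]/q[2]+k[2],k[1]*q[1]/q[2]+k[3]
E
python3 - <<'E'
from h import *
print(ctrl.get_state()); snap('top','t0',None,1.25); snap('scene','s0',None,1.25)
for f in('t0','s0'):
    T,k=ld(f);print(k,-T[:3,:3].T@T[:3,3],T[:3,:3].round(3))
E
```

```text
pics
{'time': 0.0, 'qpos': array([-1.41399408e+00,  2.87173589e-01,  1.57816579e+00, -2.90840533e-05,
        1.27860852e+00, -1.49990212e-01]), 'dq': array([-0.00157782,  0.00036622,  0.00097234,  0.00025912, -0.00064973,
       -0.00016527]), 'joint_efforts': array([-5.26376534e-04, -4.05981445e+01, -2.92628932e+01, -1.54455133e-04,
        5.78587060e-03,  1.09188511e-05]), 'eef_pos': array([ 0.20378584, -0.64287694,  0.2549479 ]), 'tcp_rot': array([-0.69879021, -0.10887816,  0.69881557, -0.10721283]), 'contact_force': array([ 1.01701183,  0.26821321, -0.00168213]), 'wrist_torque': array([-0.01178453, -0.00071728,  0.01963382]), 'opening': 1.0017617018286598}
[495.79686657 495.79686657 324.9789639  197.6485202 ] [ 0.18737494 -0.04652334  1.71385418] [[-0.016 -1.     0.003]
 [-0.973  0.015 -0.232]
 [ 0.232 -0.007 -0.973]]
[425.3146058  425.3146058  316.58348205 199.00215961] [ 1.30757559 -0.67613408  1.07393752] [[ 0.644  0.765  0.005]
 [ 0.536 -0.446 -0.717]
 [-0.546  0.465 -0.697]]
```

View pics/t0.png

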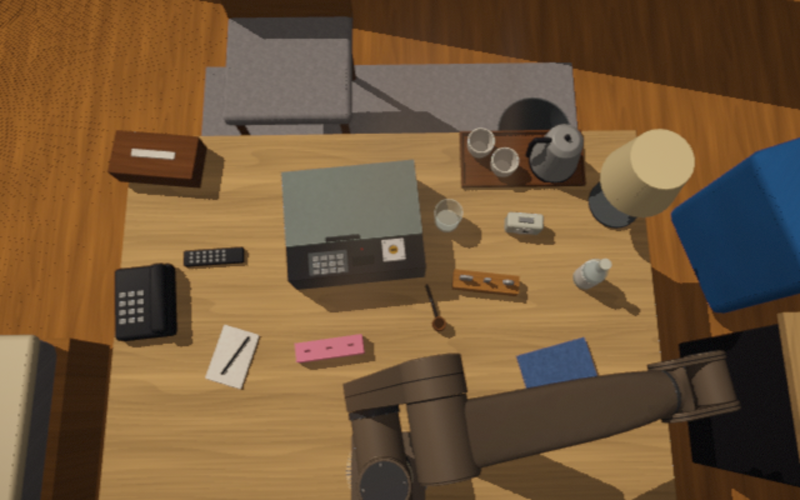

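View pics/s0.png

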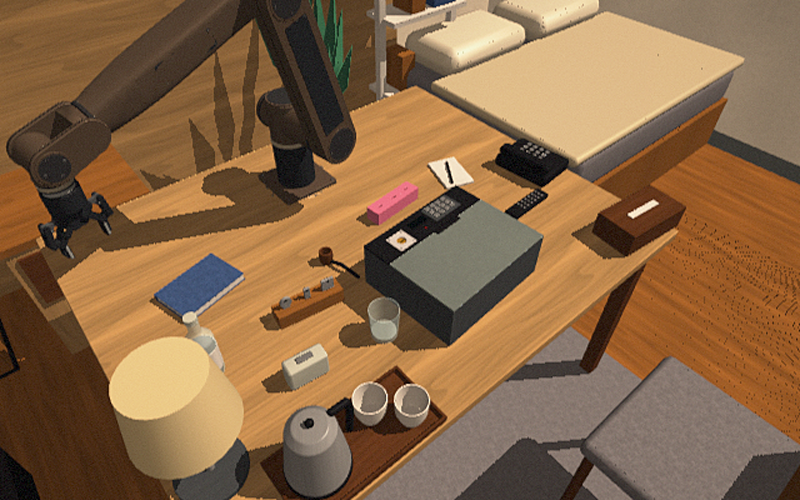

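The top view shows the orange block at about (487,282) and the lock escutcheon at about (393,250). The tumbler is at (448,215) and the pipe at (437,320). Next I'll zoom in on crops of the block and the lock.

```bash
python3 - <<'E'
from h import *
def c(f,x0,y0,w,h,s):
    im=cv2.imread(f'pics/{f}_raw.png')[y0:y0+h,x0:x0+w]; return cv2.resize(im,None,fx=s,fy=s,interpolation=cv2.INTER_CUBIC)
a=c('t0',355,210,66,33,6);b=c('t0',295,180,66,33,6)
d=c('s0',210,215,66,50,6);e=c('s0',290,175,66,50,6)
cv2.imwrite('pics/m1.png',np.vstack([np.hstack([a,b]),np.hstack([d,e])]))
for u,v,z in [(487,270,.06),(455,273,.044),(518,277,.044),(455,287,.044),(517,293,.044),(393,250,.143)]:
    print(u,v,atz('t0',u/1.25,v/1.25,z).round(4))
for u,v,z in [(402,240,.143),(273,309,.044),(338,282,.044)]: print(u,v,atz('s0',u/1.25,v/1.25,z).round(4))
E
```

```text
487 270 [ 0.5148 -0.2771  0.06  ]
455 273 [ 0.5109 -0.1912  0.044 ]
518 277 [ 0.4972 -0.3635  0.044 ]
455 287 [ 0.4721 -0.1898  0.044 ]
517 293 [ 0.453  -0.3582  0.044 ]
393 250 [ 0.5551 -0.0233  0.143 ]
402 240 [ 0.5636 -0.0225  0.143 ]
273 309 [ 0.4695 -0.3623  0.044 ]
338 282 [ 0.4992 -0.1855  0.044 ]
```

View pics/m1.png

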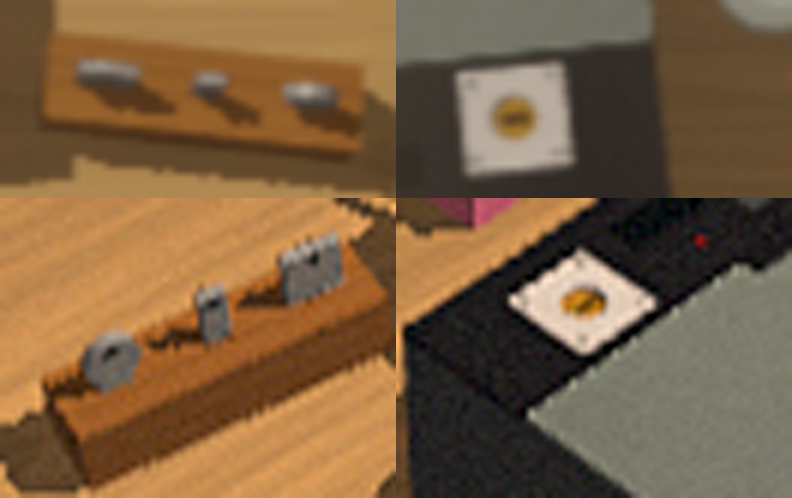

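```bash
python3 - <<'E'
from h import *
s=ctrl.get_state(); m=R.from_quat(s['tcp_rot']).as_matrix(); print(m.round(3)); print('yaw tool y',np.arctan2(m[1,1],m[0,1]))
P=lambda u,v,x0,y0,z: atz('t0',x0+u/6-.4,y0+v/6-.4,z)
for n,u,v in [('bl',48,33),('br',363,68),('fr',348,155),('fl',43,123)]: print(n,P(u,v,355,210,.044).round(4))
for n,u,v in [('key',108,69),('mid',210,80),('room',310,95)]: print(n,P(u,v,355,210,.075).round(4))
for n,u,v in [('key',108,82)]: print(n,P(u,v,355,210,.044).round(4))
e=[P(u-396,v,295,180,.143) for u,v in [(457,68),(563,62),(575,165),(466,175)]]
print(np.round(e,4),np.mean(e,0)); d=e[0]-e[1];print('yaw',np.arctan2(-d[0],d[1])); d=e[3]-e[2];print('yaw',np.arctan2(-d[0],d[1]))
T=ctrl.calibration('wrist');M=np.array(T['camera_from_world']);C=-M[:3,:3].T@M[:3,3]
print('cam in tool',m.T@(C-s['eef_pos']), m.T@M[:3,:3].T,T['fx'])
E
```

```text
[[-0.     0.302 -0.953]
 [ 0.002 -0.953 -0.302]
 [-1.    -0.002 -0.   ]]
yaw tool y -1.264013473488712
bl [ 0.5226 -0.1867  0.044 ]
br [ 0.4995 -0.366   0.044 ]
fr [ 0.4495 -0.3546  0.044 ]
fl [ 0.4705 -0.1822  0.044 ]
key [ 0.4953 -0.2171  0.075 ]
mid [ 0.4881 -0.274   0.075 ]
room [ 0.4788 -0.3295  0.075 ]
key [ 0.4936 -0.22    0.044 ]
[[ 0.586   0.0079  0.143 ]
 [ 0.5885 -0.0499  0.143 ]
 [ 0.531  -0.0555  0.143 ]
 [ 0.5264  0.0034  0.143 ]] [ 0.55797776 -0.02353522  0.143     ]
yaw 0.04340413697802398
yaw 0.07854848545105823
cam in tool [-0.11751345  0.00027456 -0.07402357] [[ 3.98580665e-04 -2.89763057e-01  9.57098329e-01]
 [ 9.99999382e-01 -8.77667833e-04 -6.82162024e-04]
 [ 1.03767977e-03  9.57098010e-01  2.89762528e-01]] 277.50214395712175
```

>>> play_rows --targets '[{"delta_pos": [0.291, 0.424, -0.03], "delta_rot": [0, 0, 0.3625], "claw": 50}, {"delta_pos": [0.291, 0.424, -0.03], "delta_rot": [0, 0, 0.3625], "claw": 50}, {"delta_pos": [0.291, 0.424, -0.03], "delta_rot": [0, 0, 0.3625], "claw": 50}, {"delta_pos": [0.291, 0.424, -0.03], "delta_rot": [0, 0, 0.3625], "claw": 50}, {"delta_pos": [0.291, 0.424, -0.03], "delta_rot": [0, 0, 0.3625], "claw": 50}, {"delta_pos": [0.291, 0.424, -0.03], "delta_rot": [0, 0, 0.3625], "claw": 50}, {"delta_pos": [0.291, 0.424, -0.03], "delta_rot": [0, 0, 0.3625], "claw": 50}, {"delta_pos": [0.291, 0.424, -0.03], "delta_rot": [0, 0, 0.3625], "claw": 50}, {"delta_pos": [0.291, 0.424, -0.03], "delta_rot": [0, 0, 0.3625], "claw": 50}, {"delta_pos": [0.291, 0.424, -0.03], "delta_rot": [0, 0, 0.3625], "claw": 50}, {"delta_pos": [0.291, 0.424, -0.055], "delta_rot": [0, 0, 0.3625], "claw": 50}, {"delta_pos": [0.291, 0.424, -0.055], "delta_rot": [0, 0, 0.3625], "claw": 50}, {"delta_pos": [0.291, 0.424, -0.055], "delta_rot": [0, 0, 0.3625], "claw": 50}, {"delta_pos": [0.291, 0.424, -0.055], "delta_rot": [0, 0, 0.3625], "claw": 50}, {"delta_pos": [0.291, 0.424, -0.055], "delta_rot": [0, 0, 0.3625], "claw": 50}, {"delta_pos": [0.291, 0.424, -0.055], "delta_rot": [0, 0, 0.3625], "claw": 50}, {"delta_pos": [0.291, 0.424, -0.055], "delta_rot": [0, 0, 0.3625], "claw": 50}, {"delta_pos": [0.291, 0.424, -0.055], "delta_rot": [0, 0, 0.3625], "claw": 50}]'

```text
time: 1.6
eef_pos: [0.4945, -0.2203, 0.2006]
tcp_rot: [-0.53, -0.467, 0.531, -0.467]
contact_force: [-0.3, 0.2, -0.1]
opening: 0.586
```

```bash
python3 - <<'E'
from h import *
s=ctrl.get_state(); print(s['time'],s['qpos'],s['eef_pos'],s['tcp_rot'],s['contact_force'])
snap('wrist','w0',None,1.25)
E
```

```text
1.6 [-6.06236536e-01  4.64255998e-02  1.95534876e+00 -9.72446025e-04
  1.14081316e+00 -4.78660301e-01] [ 0.49447524 -0.22029706  0.20063922] [-0.53037276 -0.46748452  0.53114853 -0.46695204] [-0.31393041  0.224278   -0.12167418]
```

View pics/w0.png

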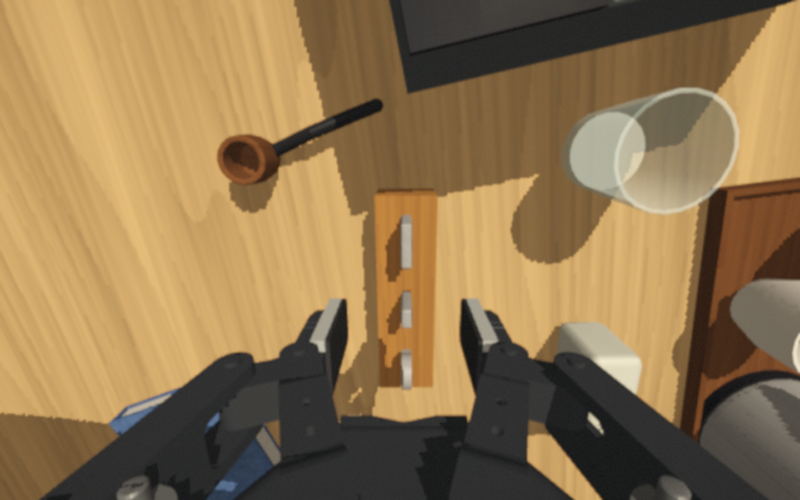

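The block lies along the image's vertical. The override key's top is at about (406,242), between the jaws in x, with the narrow and round keys below it. I'll measure its edges.

```bash
python3 - <<'E'
from h import *
im=cv2.imread('pics/w0_raw.png')
cv2.imwrite('pics/w0z.png',cv2.resize(im[145:320,285:365],None,fx=3.4,fy=3.4,interpolation=cv2.INTER_CUBIC))
T,k=ld('w0');print(k,-T[:3,:3].T@T[:3,3])
for z in(.08,.062,.044):print(z,np.array(proj('w0',[.4945,-.2203,z])))
P=lambda u,v,z:atz('w0',u/1.25,v/1.25,z).round(4)
print('block top corners',P(376,196,.044),P(435,196,.044),P(378,387,.044),P(432,387,.044))
print('key',P(406,217,.08),P(406,247,.08),P(406,268,.044))
E
```

```text
[277.50214396 277.50214396 322.63849443 199.12696136] [ 0.50418492 -0.14718191  0.31811232]
0.08 [322.67505111 200.87987303]
0.062 [322.69530756 195.33389775]
0.044 [322.71310412 190.46141061]
block top corners [ 0.4775 -0.1834  0.044 ] [ 0.5236 -0.1894  0.044 ] [ 0.4524 -0.3608  0.044 ] [ 0.5026 -0.3672  0.044 ]
key [ 0.4995 -0.1958  0.08  ] [ 0.4968 -0.2175  0.08  ] [ 0.4933 -0.2464  0.044 ]
```

View pics/w0z.png

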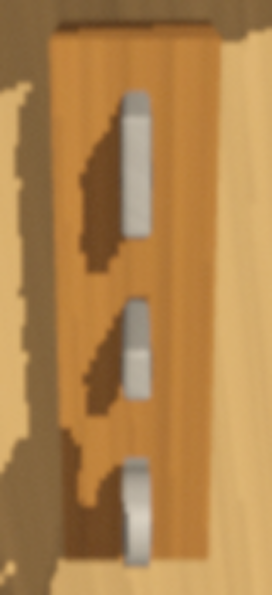

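```bash
python3 - <<'E'
from h import *
P=lambda u,v,z:atz('w0',285+u/3.4-.4,145+v/3.4-.4,z)
a,b=P(136,113,.08),P(136,238,.08); d=a-b;print(a,b,(a+b)/2,np.hypot(*d[:2]),'yaw',np.arctan2(-d[0],d[1]))
print('sides',P(122,180,.08),P(151,180,.08),'base',P(136,91,.044))
print('mid', (P(137,347,.08)+P(137,399,.08))/2, 'corners',[P(*q,.044).round(4) for q in[(52,38),(219,38),(62,557),(209,557)]])
E
```

```text
[ 0.49887519 -0.19955141  0.08      ] [ 0.49456651 -0.23351442  0.08      ] [ 0.49672085 -0.21653291  0.08      ] 0.03423522637876933 yaw -0.1261898449590886
sides [ 0.49295348 -0.21694728  0.08      ] [ 0.50052477 -0.21792081  0.08      ] base [ 0.49890542 -0.20090302  0.044     ]
mid [ 0.48976917 -0.27355885  0.08      ] corners [array([ 0.4767, -0.1823,  0.044 ]), array([ 0.5247, -0.1885,  0.044 ]), array([ 0.4531, -0.3593,  0.044 ]), array([ 0.5034, -0.3657,  0.044 ])]
```

>>> play_rows --newtons 30 --targets '[{"delta_pos": [0.0022, 0.0036, -0.03], "delta_rot": [0, 0, 0], "claw": 35}, {"delta_pos": [0.0022, 0.0036, -0.06], "delta_rot": [0, 0, 0], "claw": 35}, {"delta_pos": [0.0022, 0.0036, -0.085], "delta_rot": [0, 0, 0], "claw": 35}, {"delta_pos": [0.0022, 0.0036, -0.105], "delta_rot": [0, 0, 0], "claw": 35}, {"delta_pos": [0.0022, 0.0036, -0.12], "delta_rot": [0, 0, 0], "claw": 35}, {"delta_pos": [0.0022, 0.0036, -0.1255], "delta_rot": [0, 0, 0], "claw": 35}, {"delta_pos": [0.0022, 0.0036, -0.1255], "delta_rot": [0, 0, 0], "claw": 35}, {"delta_pos": [0.0022, 0.0036, -0.1255], "delta_rot": [0, 0, 0], "claw": 35}, {"delta_pos": [0.0022, 0.0036, -0.1255], "delta_rot": [0, 0, 0], "claw": 18}, {"delta_pos": [0.0022, 0.0036, -0.1255], "delta_rot": [0, 0, 0], "claw": 14}]'

```text
time: 2.48
eef_pos: [0.4976, -0.2174, 0.0767]
tcp_rot: [-0.531, -0.466, 0.531, -0.468]
contact_force: [-0.3, -0.6, -0.1]
opening: 0.168
```

```bash
python3 - <<'E'
from h import *
s=ctrl.get_state(); print(s['time'],s['qpos'],s['eef_pos'],s['contact_force'],s['opening']*85.4)
m=R.from_quat(s['tcp_rot']).as_matrix();print(m.round(4),np.arctan2(m[1,1],m[0,1]))
snap('wrist','w1',None,1.25)
E
```

```text
2.4833 [-5.98406247e-01  2.20870710e-01  2.01960096e+00 -1.02971589e-03
  8.99152353e-01 -4.70429413e-01] [ 0.49758342 -0.21735073  0.07671909] [-0.33322747 -0.61383746 -0.09682849] 14.321520545421064
[[ 0.0012  0.9919 -0.127 ]
 [-0.0018 -0.127  -0.9919]
 [-1.      0.0014  0.0016]] -0.12733574358997843
```

View pics/w1.png

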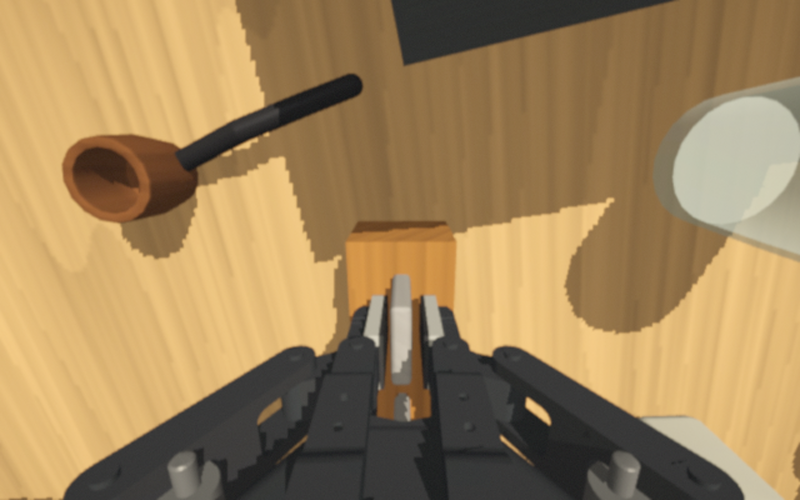

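The key is between the pads at about (402,330), under 1 mm off-centre. I'll close on it and lift.

>>> play_rows --newtons 40 --targets '[{"delta_pos": [-0.0007, 0.0003, -0.0015], "delta_rot": [0, 0, 0], "claw": 12}, {"delta_pos": [-0.0007, 0.0003, -0.0015], "delta_rot": [0, 0, 0], "claw": 4}, {"delta_pos": [-0.0007, 0.0003, -0.0015], "delta_rot": [0, 0, 0], "claw": 2}, {"delta_pos": [-0.0007, 0.0003, -0.0015], "delta_rot": [0, 0, 0], "claw": 2}, {"delta_pos": [-0.0007, 0.0003, -0.0015], "delta_rot": [0, 0, 0], "claw": 2}]'

```text
time: 2.95
eef_pos: [0.4973, -0.2173, 0.076]
tcp_rot: [-0.531, -0.466, 0.531, -0.468]
contact_force: [-1.7, -0.1, 5.7]
opening: 0.089
```

>>> play_rows --newtons 80 --targets '[{"delta_pos": [0, 0, 0], "delta_rot": [0, 0, 0], "claw": 2}, {"delta_pos": [0, 0, 0.01], "delta_rot": [0, 0, 0], "claw": 2}, {"delta_pos": [0, 0, 0.02], "delta_rot": [0, 0, 0], "claw": 2}, {"delta_pos": [0, 0, 0.03], "delta_rot": [0, 0, 0], "claw": 2}, {"delta_pos": [0, 0, 0.05], "delta_rot": [0, 0, 0], "claw": 2}, {"delta_pos": [0, 0, 0.08], "delta_rot": [0, 0, 0], "claw": 2}, {"delta_pos": [0, 0, 0.11], "delta_rot": [0, 0, 0], "claw": 2}, {"delta_pos": [0, 0, 0.14], "delta_rot": [0, 0, 0], "claw": 2}, {"delta_pos": [0, 0, 0.17], "delta_rot": [0, 0, 0], "claw": 2}, {"delta_pos": [0, 0, 0.17], "delta_rot": [0, 0, 0], "claw": 2}]'

```text
time: 3.78
eef_pos: [0.5002, -0.219, 0.255]
tcp_rot: [0.532, 0.461, -0.529, 0.473]
contact_force: [0.4, -0.5, 1.0]
opening: 0.078
```

>>> play_rows --targets '[{"delta_pos": [0.0145, 0.049, 0], "delta_rot": [0, 0, 0.015], "claw": 2}, {"delta_pos": [0.029, 0.098, 0], "delta_rot": [0, 0, 0.03], "claw": 2}, {"delta_pos": [0.0435, 0.147, 0], "delta_rot": [0, 0, 0.045], "claw": 2}, {"delta_pos": [0.058, 0.1955, 0], "delta_rot": [0, 0, 0.06], "claw": 2}, {"delta_pos": [0.058, 0.1955, 0], "delta_rot": [0, 0, 0.06], "claw": 2}, {"delta_pos": [0.058, 0.1955, 0], "delta_rot": [0, 0, 0.06], "claw": 2}, {"delta_pos": [0.058, 0.1955, 0], "delta_rot": [0, 0, 0.06], "claw": 2}, {"delta_pos": [0.058, 0.1955, 0], "delta_rot": [0, 0, 0.06], "claw": 2}, {"delta_pos": [0.058, 0.1955, 0], "delta_rot": [0, 0, 0.06], "claw": 2}, {"delta_pos": [0.058, 0.1955, 0], "delta_rot": [0, 0, 0.06], "claw": 2}]'

```text
time: 4.62
eef_pos: [0.5579, -0.0247, 0.255]
tcp_rot: [0.487, 0.509, -0.483, 0.521]
contact_force: [-0.1, 0.3, 0.2]
opening: 0.075
```

```bash
python3 - <<'E'
from h import *
s=ctrl.get_state(); print(s['time'],s['qpos'],s['eef_pos'],s['contact_force'],s['opening']*85.4)
m=R.from_quat(s['tcp_rot']).as_matrix();print(m.round(4),np.arctan2(m[1,1],m[0,1]))
np.savez('pics/pose2.npz',m=m,p=s['eef_pos'])
snap('wrist','w2',(200,60,460,320),3)
for d in (.025,.032,.062,.069): print(d,np.array(proj('w2',s['eef_pos']+m[:,0]*d)))
E
```

```text
4.6167 [-0.22427365  0.02328327  1.87548653 -0.00449038  1.22604812 -0.28239487] [ 0.55789425 -0.02474228  0.25499487] [-0.06611588  0.29418475  0.20157431] 6.398912156603621
[[ 0.0154  0.9981  0.0595]
 [-0.0079  0.0596 -0.9982]
 [-0.9999  0.0149  0.0088]] 0.0596686878176434
0.025 [322.45973402 250.63840423]
0.032 [322.46523568 245.1179101 ]
0.062 [322.48449029 225.79739344]
0.069 [322.48818676 222.08827196]
```

View pics/w2.png

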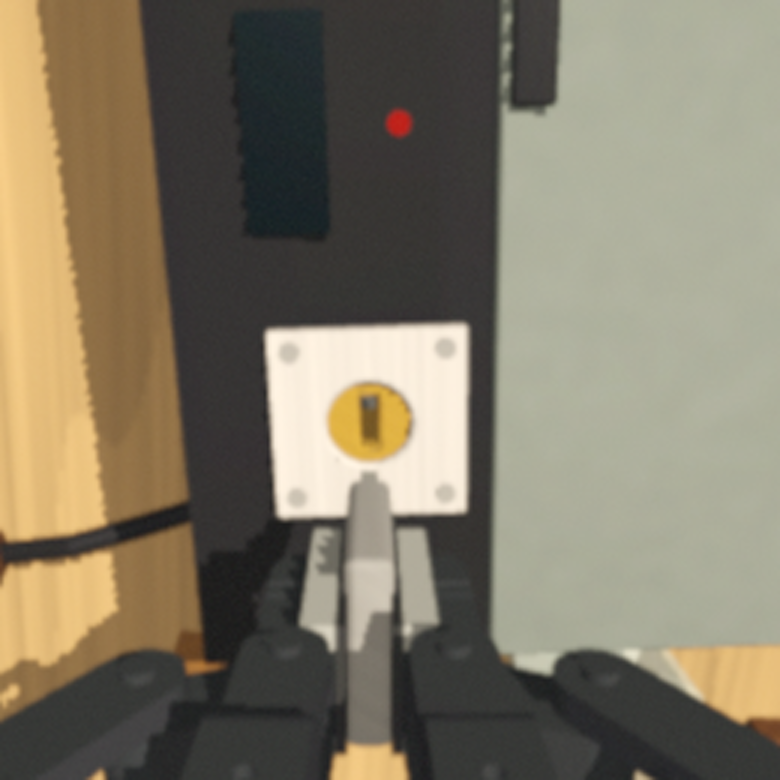

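The lock is at about (370,421) in the crop, with the keyway spanning roughly 394–445 vertically. The escutcheon corners are at (266,330), (468,323), (467,512) and (277,520). The held key's tip is at about (370,475). I'll zoom in to measure these more precisely.

```bash
python3 - <<'E'
from h import *
crp('w2',(283,163,363,263),6,'w2z')
Q=lambda u,v,z:atz('w2',200+u/3-.33,60+v/3-.33,z)
e=[Q(*q,.143) for q in[(266,330),(468,323),(467,512),(277,520)]]
print(np.round(e,4),np.mean(e,0),[np.linalg.norm(e[i]-e[i-1]).round(4) for i in range(4)])
for a,b in((0,3),(1,2)): d=e[a]-e[b];print('yaw',np.arctan2(-d[0],d[1]))
for a,b in((1,0),(2,3)): d=e[a]-e[b];print('yaw',np.arctan2(d[1],d[0]))
print('hole rim',Q(370,421,.1415))
E
```

```text
[[ 0.5294  0.0028  0.143 ]
 [ 0.5854  0.0079  0.143 ]
 [ 0.5905 -0.049   0.143 ]
 [ 0.5339 -0.0546  0.143 ]] [ 0.55980576 -0.02322479  0.143     ] [np.float64(0.0576), np.float64(0.0563), np.float64(0.0572), np.float64(0.0568)]
yaw 0.07885203149992731
yaw 0.08889467425979271
yaw 0.09075658883539396
yaw 0.09765580272729645
hole rim [ 0.55989928 -0.02259594  0.1415    ]
```

View pics/w2z.png

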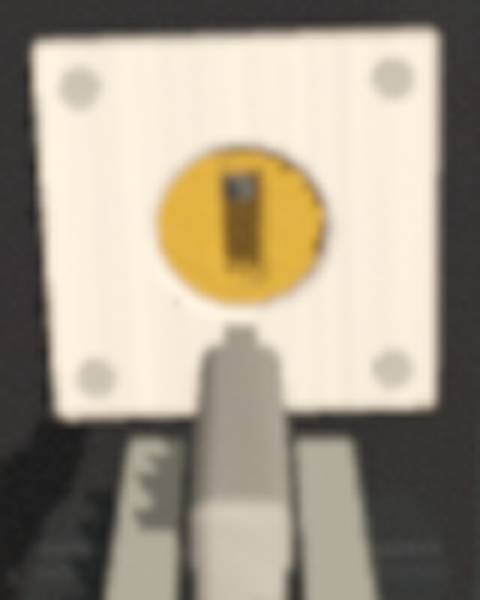

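```bash
cat > fit.py <<'E'
from h import *
from scipy.optimize import least_squares
d=np.load('pics/pose2.npz');m,p=d['m'],d['p']
# key pts (key y -> -tool z, key z -> -tool x); d=.032 origin
def W(yk,zk,b,dd,xk=0,c=0): return p+m@np.array([.032+dd-zk, c+xk, -yk+b])
obs=[(.007,-.030,217.1),(.017,0,220.4),(.017,.036,246.4),(-.017,.036,307.)]
for o in obs: print(o,np.array(proj('w2',W(o[0],o[1],0,0))).round(1))
f=lambda q:[proj('w2',W(o[0],o[1],*q))[1]-o[2] for o in obs]
r=least_squares(f,[0,0],x_scale=1e-3);print(r.x,r.fun)
E
python3 fit.py
```

```text
(0.007, -0.03, 217.1) [322.5 216.4]
(0.017, 0, 220.4) [322.4 218.2]
(0.017, 0.036, 246.4) [322.4 246.6]
(-0.017, 0.036, 307.0) [322.5 310.1]
[0.00350713 0.00685879] [ 0.50811316 -0.76520204  0.37793063 -0.1178425 ]
```

```bash
cat >> h.py <<'E'
def go(x,y,z,yaw,tilt=(0,0)):
    s=ctrl.get_state();m=R.from_quat(s['tcp_rot']);c,n=np.cos(yaw),np.sin(yaw)
    t=R.from_matrix(np.array([[0,c,n],[0,n,-c],[-1,0,0]]))
    mm=m.as_matrix();print('t',s['time'],'pos',s['eef_pos'].round(5),'yaw',np.arctan2(mm[1,1],mm[0,1]).round(4),'x',mm[:,0].round(4),'F',s['contact_force'].round(1),'M',s['wrist_torque'].round(2),'op',s['opening'])
    print('dpos',(np.array([x,y,z])-s['eef_pos']).round(5),'drot',((t*m.inv()).as_rotvec()/np.pi).round(5))
E
python3 - <<'E'
from h import *
for z in(.140,):
  for u,v in((241,172),(242.3,222),(244.5,272)): print(atz('w2',283+u/6-.4,163+v/6-.4,z))
go(.5597,-.0226,.220,.09)
E
```

```text
[ 0.55927792 -0.01514454  0.14      ]
[ 0.55991234 -0.02269831  0.14      ]
[ 0.56069121 -0.0303882   0.14      ]
t 4.6667 pos [ 0.55793 -0.02476  0.25498] yaw 0.0596 x [ 0.0155 -0.0078 -0.9999] F [-0.2  0.4 -1.3] M [ 0.01  0.01 -0.02] op 0.07357241517094393
dpos [ 0.00177  0.00216 -0.03498] drot [0.00241 0.00496 0.0097 ]
```

>>> play_rows --targets '[{"delta_pos": [0.0018, 0.0022, -0.012], "delta_rot": [0.0024, 0.005, 0.0097], "claw": 2}, {"delta_pos": [0.0018, 0.0022, -0.024], "delta_rot": [0.0024, 0.005, 0.0097], "claw": 2}, {"delta_pos": [0.0018, 0.0022, -0.035], "delta_rot": [0.0024, 0.005, 0.0097], "claw": 2}, {"delta_pos": [0.0018, 0.0022, -0.035], "delta_rot": [0.0024, 0.005, 0.0097], "claw": 2}, {"delta_pos": [0.0018, 0.0022, -0.035], "delta_rot": [0.0024, 0.005, 0.0097], "claw": 2}, {"delta_pos": [0.0018, 0.0022, -0.035], "delta_rot": [0.0024, 0.005, 0.0097], "claw": 2}, {"delta_pos": [0.0018, 0.0022, -0.035], "delta_rot": [0.0024, 0.005, 0.0097], "claw": 2}]'

```text
time: 5.25
eef_pos: [0.5601, -0.0227, 0.2207]
tcp_rot: [0.477, 0.522, -0.477, 0.522]
contact_force: [-0.4, 0.3, -0.2]
opening: 0.078
```

```bash
python3 - <<'E'
from h import *
go(.5597,-.0226,.207,.09)
snap('wrist','w3',(270,130,370,260),5)
E
```

```text
t 5.25 pos [ 0.56008 -0.02267  0.22071] yaw 0.0898 x [ 1.2e-03 -4.0e-04 -1.0e+00] F [-0.4  0.3 -0.2] M [-0.01 -0.01  0.04] op 0.07844730481844821
dpos [-3.800e-04  7.000e-05 -1.371e-02] drot [1.1e-04 3.7e-04 6.0e-05]
```

View pics/w3.png

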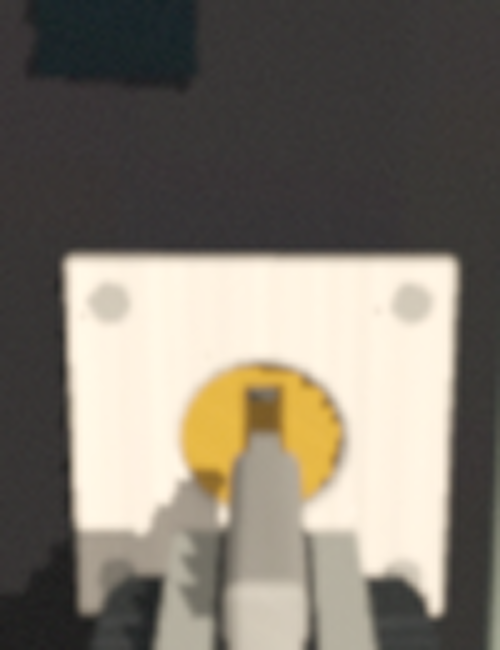

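The key tip at about (265,440) is in line with the keyway, whose columns run 247–282. I'll lower it until the tip reaches the first wafer.

>>> play_rows --targets '[{"delta_pos": [-0.0003, 0.0001, -0.005], "delta_rot": [0.0001, 0.0004, 0.0001], "claw": 2}, {"delta_pos": [-0.0003, 0.0001, -0.009], "delta_rot": [0.0001, 0.0004, 0.0001], "claw": 2}, {"delta_pos": [-0.0003, 0.0001, -0.0115], "delta_rot": [0.0001, 0.0004, 0.0001], "claw": 2}, {"delta_pos": [-0.0003, 0.0001, -0.0135], "delta_rot": [0.0001, 0.0004, 0.0001], "claw": 2}, {"delta_pos": [-0.0003, 0.0001, -0.0155], "delta_rot": [0.0001, 0.0004, 0.0001], "claw": 2}, {"delta_pos": [-0.0003, 0.0001, -0.0175], "delta_rot": [0.0001, 0.0004, 0.0001], "claw": 2}, {"delta_pos": [-0.0003, 0.0001, -0.0175], "delta_rot": [0.0001, 0.0004, 0.0001], "claw": 2}]'

```text
time: 5.88
eef_pos: [0.5596, -0.0225, 0.2027]
tcp_rot: [0.477, 0.522, -0.477, 0.522]
contact_force: [-0.7, -1.3, -0.7]
opening: 0.076
```

```bash
python3 - <<'E'
from h import *
go(.5598,-.0226,.195,.09)
E
```

```text
t 5.8833 pos [ 0.55957 -0.02245  0.20271] yaw 0.0903 x [-9.e-04  1.e-04 -1.e+00] F [-0.7 -1.3 -0.7] M [-0.01  0.02  0.  ] op 0.07621478716699273
dpos [ 0.00023 -0.00015 -0.00771] drot [-4.0e-05 -2.8e-04 -9.0e-05]
```

The tip is in the keyway and reads almost no force. I'll press on with small yaw wiggles.

>>> play_rows --targets '[{"delta_pos": [0.0002, -0.0001, -0.002], "delta_rot": [0, 0, 0.017], "claw": 2}, {"delta_pos": [0.0002, -0.0001, -0.0035], "delta_rot": [0, 0, -0.017], "claw": 2}, {"delta_pos": [0.0002, -0.0001, -0.005], "delta_rot": [0, 0, 0.017], "claw": 2}, {"delta_pos": [0.0002, -0.0001, -0.0065], "delta_rot": [0, 0, -0.017], "claw": 2}, {"delta_pos": [0.0002, -0.0001, -0.008], "delta_rot": [0, 0, 0.017], "claw": 2}, {"delta_pos": [0.0002, -0.0001, -0.0095], "delta_rot": [0, 0, -0.017], "claw": 2}, {"delta_pos": [0.0002, -0.0001, -0.0095], "delta_rot": [0, 0, 0], "claw": 2}]'

```text
time: 6.47
eef_pos: [0.5604, -0.0235, 0.1945]
tcp_rot: [0.477, 0.521, -0.478, 0.522]
contact_force: [-0.4, -2.7, 2.4]
opening: 0.078
```

```bash
python3 - <<'E'
from h import *
go(.5598,-.0226,.183,.09)
E
```

```text
t 6.4667 pos [ 0.56038 -0.02352  0.19453] yaw 0.0878 x [ 7.0e-04 -2.4e-03 -1.0e+00] F [-0.4 -2.7  2.4] M [-0.42  0.14 -0.02] op 0.07770785955105106
dpos [-0.00058  0.00092 -0.01153] drot [0.00076 0.00021 0.0007 ]
```

>>> play_rows --targets '[{"delta_pos": [-0.0003, 0.0004, -0.002], "delta_rot": [0.0007, 0, 0.018], "claw": 2}, {"delta_pos": [-0.0003, 0.0004, -0.0035], "delta_rot": [0.0007, 0, -0.016], "claw": 2}, {"delta_pos": [-0.0003, 0.0004, -0.005], "delta_rot": [0.0007, 0, 0.018], "claw": 2}, {"delta_pos": [-0.0003, 0.0004, -0.0065], "delta_rot": [0.0007, 0, -0.016], "claw": 2}, {"delta_pos": [-0.0003, 0.0004, -0.008], "delta_rot": [0.0007, 0, 0.018], "claw": 2}, {"delta_pos": [-0.0003, 0.0004, -0.0095], "delta_rot": [0.0007, 0, -0.016], "claw": 2}, {"delta_pos": [-0.0003, 0.0004, -0.011], "delta_rot": [0.0007, 0, 0.018], "claw": 2}, {"delta_pos": [-0.0003, 0.0004, -0.012], "delta_rot": [0.0007, 0, -0.016], "claw": 2}, {"delta_pos": [-0.0003, 0.0004, -0.012], "delta_rot": [0.0007, 0, 0.0007], "claw": 2}]'

```text
time: 7.22
eef_pos: [0.5604, -0.0237, 0.1846]
tcp_rot: [0.477, 0.521, -0.478, 0.522]
contact_force: [-2.0, -1.1, 4.6]
opening: 0.074
```

```bash
python3 - <<'E'
from h import *
go(.5600,-.0229,.175,.09)
E
```

```text
t 7.2167 pos [ 0.56044 -0.02369  0.1846 ] yaw 0.0876 x [ 0.0012 -0.0018 -1.    ] F [-2.  -1.1  4.6] M [-0.13  0.43  0.02] op 0.07407662408117083
dpos [-0.00044  0.00079 -0.0096 ] drot [0.00058 0.00038 0.00075]
```

>>> play_rows --targets '[{"delta_pos": [-0.0003, 0.0004, -0.003], "delta_rot": [0.0006, 0.0003, 0.018], "claw": 2}, {"delta_pos": [-0.0003, 0.0004, -0.0045], "delta_rot": [0.0006, 0.0003, -0.016], "claw": 2}, {"delta_pos": [-0.0003, 0.0004, -0.006], "delta_rot": [0.0006, 0.0003, 0.018], "claw": 2}, {"delta_pos": [-0.0003, 0.0004, -0.0075], "delta_rot": [0.0006, 0.0003, -0.016], "claw": 2}, {"delta_pos": [-0.0003, 0.0004, -0.0085], "delta_rot": [0.0006, 0.0003, 0.018], "claw": 2}, {"delta_pos": [-0.0003, 0.0004, -0.0095], "delta_rot": [0.0006, 0.0003, -0.016], "claw": 2}, {"delta_pos": [-0.0003, 0.0004, -0.0105], "delta_rot": [0.0006, 0.0003, 0.018], "claw": 2}, {"delta_pos": [-0.0003, 0.0004, -0.0105], "delta_rot": [0.0006, 0.0003, 0.0007], "claw": 2}, {"delta_pos": [-0.0003, 0.0004, -0.0105], "delta_rot": [0.0006, 0.0003, 0.0007], "claw": 2}]'

```text
time: 7.97
eef_pos: [0.5605, -0.0237, 0.1766]
tcp_rot: [0.477, 0.521, -0.478, 0.522]
contact_force: [-4.4, -1.3, 6.9]
opening: 0.079
```

```bash
python3 - <<'E'
from h import *
go(.5600,-.0229,.173,.09)
E
```

```text
t 7.9667 pos [ 0.56051 -0.02374  0.1766 ] yaw 0.0887 x [ 7.0e-04 -1.3e-03 -1.0e+00] F [-4.4 -1.3  6.9] M [-0.13  0.68  0.02] op 0.07923833266509638
dpos [-0.00051  0.00084 -0.0036 ] drot [0.00041 0.00022 0.00041]
```

>>> play_rows --targets '[{"delta_pos": [-0.0008, 0.0002, -0.002], "delta_rot": [0.0004, 0.0002, 0.017], "claw": 2}, {"delta_pos": [-0.0008, 0.0002, -0.003], "delta_rot": [0.0004, 0.0002, -0.017], "claw": 2}, {"delta_pos": [-0.0008, 0.0002, -0.004], "delta_rot": [0.0004, 0.0002, 0.017], "claw": 2}, {"delta_pos": [-0.0008, 0.0002, -0.0045], "delta_rot": [0.0004, 0.0002, -0.017], "claw": 2}, {"delta_pos": [-0.0008, 0.0002, -0.0045], "delta_rot": [0.0004, 0.0002, 0.0], "claw": 2}, {"delta_pos": [-0.0008, 0.0002, -0.0045], "delta_rot": [0.0004, 0.0002, 0.0], "claw": 2}]'

```text
time: 8.47
eef_pos: [0.5604, -0.0238, 0.175]
tcp_rot: [0.477, 0.522, -0.477, 0.523]
contact_force: [-4.2, 1.3, 8.5]
opening: 0.075
```

```bash
python3 - <<'E'
from h import *
go(.5600,-.0229,.173,.09)
snap('wrist','w4',(250,120,390,290),4)
E
```

```text
t 8.4667 pos [ 0.56039 -0.02379  0.17502] yaw 0.0904 x [ 1.1e-03 -8.0e-04 -1.0e+00] F [-4.2  1.3  8.5] M [ 0.07  0.8  -0.06] op 0.07522831206862175
dpos [-0.00039  0.00089 -0.00202] drot [ 0.00027  0.00036 -0.00013]
```

View pics/w4.png

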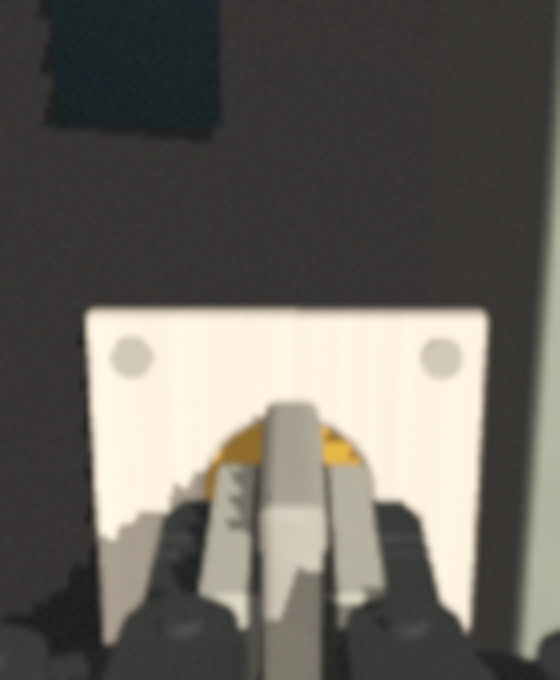

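>>> play_rows --targets '[{"delta_pos": [-0.0006, 0, -0.004], "delta_rot": [0, 0.0003, 0.017], "claw": 2}, {"delta_pos": [-0.0006, 0, -0.005], "delta_rot": [0, 0.0003, -0.017], "claw": 2}, {"delta_pos": [-0.0006, 0, -0.006], "delta_rot": [0, 0.0003, 0.017], "claw": 2}, {"delta_pos": [-0.0006, 0, -0.006], "delta_rot": [0, 0.0003, -0.017], "claw": 2}, {"delta_pos": [-0.0006, 0, -0.006], "delta_rot": [0, 0.0003, 0], "claw": 2}, {"delta_pos": [-0.0006, 0, -0.006], "delta_rot": [0, 0.0003, 0], "claw": 2}]'

```text
time: 9.02
eef_pos: [0.5607, -0.0238, 0.1749]
tcp_rot: [0.476, 0.522, -0.477, 0.523]
contact_force: [-9.6, 1.4, 20.5]
opening: 0.081
```

```bash
python3 - <<'E'
from h import *
go(.5600,-.0229,.173,.09)
E
```

```text
t 9.0167 pos [ 0.56068 -0.0238   0.17491] yaw 0.0915 x [ 9.0e-04 -1.4e-03 -1.0e+00] F [-9.6  1.4 20.5] M [0.26 1.79 0.  ] op 0.0809065230465312
dpos [-0.00068  0.0009  -0.00191] drot [ 0.00045  0.00028 -0.00049]
```

The key meets a hard stop at z 0.1749 with 20 N, so it is fully home; the expected height was 0.175. Now the clockwise turn, first half.

>>> play_rows --targets '[{"delta_pos": [-0.0005, 0.0003, -0.002], "delta_rot": [0, 0, -0.025], "claw": 2}, {"delta_pos": [-0.0005, 0.0003, -0.002], "delta_rot": [0, 0, -0.05], "claw": 2}, {"delta_pos": [-0.0005, 0.0003, -0.002], "delta_rot": [0, 0, -0.075], "claw": 2}, {"delta_pos": [-0.0005, 0.0003, -0.002], "delta_rot": [0, 0, -0.1], "claw": 2}, {"delta_pos": [-0.0005, 0.0003, -0.002], "delta_rot": [0, 0, -0.125], "claw": 2}, {"delta_pos": [-0.0005, 0.0003, -0.002], "delta_rot": [0, 0, -0.15], "claw": 2}, {"delta_pos": [-0.0005, 0.0003, -0.002], "delta_rot": [0, 0, -0.175], "claw": 2}, {"delta_pos": [-0.0005, 0.0003, -0.002], "delta_rot": [0, 0, -0.2], "claw": 2}]'

```text
time: 9.68
eef_pos: [0.5597, -0.0237, 0.1751]
tcp_rot: [-0.614, -0.348, 0.616, -0.349]
contact_force: [-6.1, 0.3, 8.9]
opening: 0.079
```

```bash
python3 - <<'E'
from h import *
go(.5602,-.0234,.173,.09-1.76)
E
```

```text
t 9.6833 pos [ 0.55969 -0.0237   0.17506] yaw -0.5393 x [-0.0028 -0.0025 -1.    ] F [-6.1  0.3  8.9] M [0.06 1.16 0.15] op 0.07883085093075777
dpos [ 0.00051  0.0003  -0.00206] drot [ 1.9000e-04 -1.2500e-03 -3.5991e-01]
```

>>> play_rows --targets '[{"delta_pos": [0.0, 0.0002, -0.002], "delta_rot": [0, 0, -0.025], "claw": 2}, {"delta_pos": [0.0, 0.0002, -0.002], "delta_rot": [0, 0, -0.05], "claw": 2}, {"delta_pos": [0.0, 0.0002, -0.002], "delta_rot": [0, 0, -0.075], "claw": 2}, {"delta_pos": [0.0, 0.0002, -0.002], "delta_rot": [0, 0, -0.1], "claw": 2}, {"delta_pos": [0.0, 0.0002, -0.002], "delta_rot": [0, 0, -0.125], "claw": 2}, {"delta_pos": [0.0, 0.0002, -0.002], "delta_rot": [0, 0, -0.15], "claw": 2}, {"delta_pos": [0.0, 0.0002, -0.002], "delta_rot": [0, 0, -0.175], "claw": 2}, {"delta_pos": [0.0, 0.0002, -0.002], "delta_rot": [0, 0, -0.2], "claw": 2}, {"delta_pos": [0.0, 0.0002, -0.002], "delta_rot": [0, 0, -0.225], "claw": 2}, {"delta_pos": [0.0, 0.0002, -0.002], "delta_rot": [0, 0, -0.25], "claw": 2}, {"delta_pos": [0.0, 0.0002, -0.002], "delta_rot": [0, 0, -0.275], "claw": 2}, {"delta_pos": [0.0, 0.0002, -0.002], "delta_rot": [0, 0, -0.3], "claw": 2}, {"delta_pos": [0.0, 0.0002, -0.002], "delta_rot": [0, 0, -0.315], "claw": 2}, {"delta_pos": [0.0, 0.0002, -0.002], "delta_rot": [0, 0, -0.33], "claw": 2}, {"delta_pos": [0.0, 0.0002, -0.002], "delta_rot": [0, 0, -0.34], "claw": 2}, {"delta_pos": [0.0, 0.0002, -0.002], "delta_rot": [0, 0, -0.34], "claw": 2}]'

```text
time: 11.02
eef_pos: [0.5592, -0.0234, 0.175]
tcp_rot: [-0.705, 0.013, 0.709, 0.014]
contact_force: [-5.3, 1.2, 7.9]
opening: 0.078
```

```bash
python3 - <<'E'
from h import *
go(.5602,-.0234,.173,.09-1.76)
E
```

```text
t 11.0167 pos [ 0.55925 -0.02336  0.17504] yaw -1.6078 x [-0.0058  0.0014 -1.    ] F [-5.3  1.2  7.9] M [0.22 0.97 0.11] op 0.07830222213546816
dpos [ 9.50e-04 -4.00e-05 -2.04e-03] drot [-0.0005  -0.00183 -0.01981]
```

>>> play_rows --targets '[{"delta_pos": [0.0003, 0.0, -0.002], "delta_rot": [0, 0, -0.015], "claw": 2}, {"delta_pos": [0.0003, 0.0, -0.002], "delta_rot": [0, 0, -0.025], "claw": 2}, {"delta_pos": [0.0003, 0.0, -0.002], "delta_rot": [0, 0, -0.03], "claw": 2}, {"delta_pos": [0.0003, 0.0, -0.002], "delta_rot": [0, 0, -0.03], "claw": 2}, {"delta_pos": [0.0003, 0.0, -0.002], "delta_rot": [0, 0, -0.03], "claw": 2}, {"delta_pos": [0.0003, 0.0, -0.002], "delta_rot": [0, 0, -0.03], "claw": 2}, {"delta_pos": [0.0003, 0.0, -0.002], "delta_rot": [0, 0, -0.03], "claw": 2}, {"delta_pos": [0.0003, 0.0, -0.002], "delta_rot": [0, 0, -0.03], "claw": 2}]'

```text
time: 11.68
eef_pos: [0.5594, -0.0233, 0.1751]
tcp_rot: [-0.703, 0.045, 0.708, 0.045]
contact_force: [-5.1, 1.1, 8.0]
opening: 0.082
```

```bash
python3 - <<'E'
from h import *
go(.5602,-.0234,.173,.09-1.76)
snap('scene','s1'); snap('wrist','w5')
s=cv2.imread('pics/s1_raw.png')[110:300,180:460]; o=cv2.imread('pics/s0_raw.png')[110:300,180:460]
w=cv2.resize(cv2.imread('pics/w5_raw.png'),(480,300))
a=np.hstack([cv2.resize(o,(400,271)),cv2.resize(s,(400,271))]); b=np.zeros((300,800,3),np.uint8); b[:,:480]=w
cv2.imwrite('pics/m2.png',np.vstack([a,b]))
E
```

```text
t 11.6833 pos [ 0.55936 -0.02326  0.17508] yaw -1.6988 x [-0.0071  0.0012 -1.    ] F [-5.1  1.1  8. ] M [0.1  0.83 0.56] op 0.08239417715987825
dpos [ 0.00084 -0.00014 -0.00208] drot [-0.00034 -0.00226  0.00918]
```

View pics/m2.png

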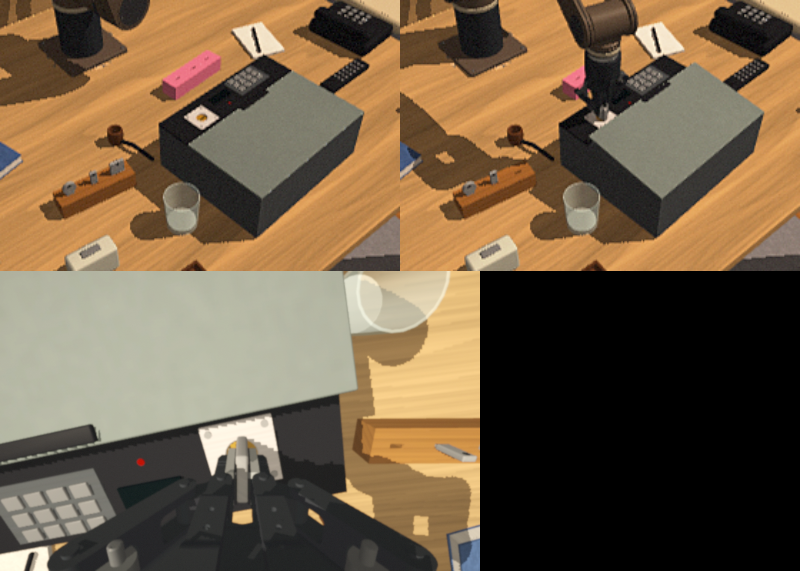

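The scene view shows the lid raised compared with the start, and the key still gripped in the lock. The other two keys are in the block and nothing else has moved. The turning moment rose from 0.11 to 0.56 N m, so the plug is at its stop. I'll hold it there for a moment and then hand in.

>>> play_rows --targets '[{"delta_pos": [0.0, 0.0, -0.002], "delta_rot": [0, 0, -0.01], "claw": 2}, {"delta_pos": [0.0, 0.0, -0.002], "delta_rot": [0, 0, -0.01], "claw": 2}, {"delta_pos": [0.0, 0.0, -0.002], "delta_rot": [0, 0, -0.01], "claw": 2}, {"delta_pos": [0.0, 0.0, -0.002], "delta_rot": [0, 0, -0.01], "claw": 2}, {"delta_pos": [0.0, 0.0, -0.002], "delta_rot": [0, 0, -0.01], "claw": 2}, {"delta_pos": [0.0, 0.0, -0.002], "delta_rot": [0, 0, -0.01], "claw": 2}]'

```text
time: 12.28
eef_pos: [0.5594, -0.0232, 0.1751]
tcp_rot: [-0.702, 0.055, 0.708, 0.055]
contact_force: [-4.1, 0.6, 6.7]
opening: 0.079
```

```bash
python3 - <<'E'
from h import *
go(.5602,-.0234,.173,.09-1.76)
s=ctrl.get_state()
if s['wrist_torque'][2]>.2 and abs(s['eef_pos'][2]-.175)<.001 and s['opening']>.06: print(ctrl.sign_off())
E
```

```text
t 12.2833 pos [ 0.55936 -0.02323  0.17508] yaw -1.7262 x [-7.8e-03  3.0e-04 -1.0e+00] F [-4.1  0.6  6.7] M [0.17 0.78 0.69] op 0.07910471078454427
dpos [ 0.00084 -0.00017 -0.00208] drot [-3.000e-05 -2.490e-03  1.788e-02]
the job is handed in; nothing more can be done
None
```

I drew the override key from the block's +y slot and pushed it home into the lock with small wiggles. I then turned it clockwise to the stop and handed the job in at 12.3 s, still gripping it turned.

**Last checks:**
- **Key home:** it met a hard stop with the gripper at z 0.175, as expected, under a 20 N push. About 7 N of downward push remained at the end.
- **Turned to the stop:** the hand turned about 1.82 rad. That is slightly past the 1.57 rad stop plus the key's 0.10–0.15 rad of play. The turning moment rose from 0.11 to 0.69 N m, which shows the plug at its stop; the extra 0.1 rad or so is probably give in the grip, and I did not check it separately.
- **Lid and desk:** the scene picture shows the lid up, the other two keys still in the block, and no visible change to the rest of the desk in view. I judged the lid by eye and did not measure its angle.

Highest forces read at the ends of moves were about 23 N, well under the limits. No check failed. The only disagreement was the safe's angle: the top camera gave about 0.06 rad and the wrist camera about 0.09. I used the wrist camera's value, and the key went in freely.

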